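Pin the sliding bar of a bench length stop

TASK

Lock the bench's length stop with the hitch pin that has the wire loop: stand the pin in the guide hole on top of the sleeve with its loop stretching out past the bar's plain end, and slide the bar in by its round screw foot until the pin drops into the bar's own cross hole, which is out of sight and can only be found by feel. Press the pin down until its collar beds on the sleeve, then swing its sprung loop over the bar's end and down until it snaps shut, and let go. Work gently, never forcing the foot, the pin or the wire, and leave the two plain pins and the other things on the bench where they are.

Things in the scene. Friction and masses are not known exactly. Their poses are not given: they have to be found in the camera images.
- stop: fixed length stop, origin under its middle: base 110 x 150 x 10 mm with a grey square sleeve (30 mm, axis 60 mm up) from y = -90 to +60. A 22 mm square steel bar slides in it, screw foot at +y; lined up, its plain end stands 6 mm out at -y; it starts 6 to 14 mm short of that. Slid at about 12 mm/s, it lets a pin standing on it drop in and is held. Fence 32 mm high from x = +74.
- guide_hole (a point): centre of the mouth of the guide hole, on a dark boss (30 x 32 mm) on the sleeve, 97 mm above the bench; axes are the stop's (z up, -y to the bar's plain end). Vertical, 11.3 mm wide, 1.2 mm chamfer; 26 mm below the mouth lies the bar's top; the hole goes on through the sleeve's floor. The sleeve ends 16 mm from it towards -y.
- foot_face (a point): middle of the outer face of the round rubber foot (40 mm across, 60 mm above the bench) on the bar's +y end; +y points out of it. Push here, towards -y. Friction about 3 N plus 30 N per m/s; the bar stays where left. The foot's screw is set differently each time: when the holes line up the face is 201 to 229 mm from guide_hole along y, not known nearer.
- block: fixed pine block 64 x 210 x 78 mm high (x, y, z), origin under its middle, with three vertical holes at y = -70, 0 and +70 mm. The hitch pin and two plain pins stand in them in any order, collars resting on the block's top.
- pin_grip (a point): middle of the square grip of the hitch pin (steel, with the wire loop, 0.16 to 0.24 kg). The grip is 18 x 18 mm, flats across the pin's x and y axes, from 16 mm above to 20 mm below this point; then come the loop's hinge and the collar, so keep fingertips at most 24 mm below this point. z is up the pin; x points where the open loop stretches.
- pin_seat (a point): the same pin: centre of the underside of its collar (20 mm across), 40 mm below pin_grip. Below it the round shank is 10 mm thick and 71 mm long, its last 4 mm tapering to 6 mm. On the bar's top it stands 45 mm too high; in the bar's hole (12 mm wide, 1 mm chamfer) it goes down until the collar rests on the boss.
- loop (a joint): swing of the pin's wire loop, rad: 0 = open, level along the pin's +x; 1.47 = shut, bow down against the shank. Hinge axis: the pin's y, 11 mm above pin_seat. Over-centre spring (0.2 N m, 3 N at the bow, fading to 0 at 0.735): below that it springs open, beyond it snaps shut. Push the bow along its arc. It clears the sleeve only with the pin's +x along the stop's -y (10 degrees off at most).
- loop_bow (a point): middle of the loop's bow, 75 mm from the hinge axis. The loop is 4.4 mm round wire, two arms 44 mm apart (centre lines), the straight bow 20 mm long with slanting corners.
- plain_a: plain steel drop pin with a round head 41 mm high, no loop, standing in the same block (origin at its collar's underside); leave it
- plain_b: the second plain drop pin, like the first; leave it
- sander: cork sanding block 110 x 64 x 28 mm (origin under its middle); leave it
- flask: black drinking flask, 72 mm across, 245 mm high (origin under its middle); leave it
- board: finished cutting board 150 x 250 x 20 mm (origin under its middle); leave it
- tin: flat round tin, 72 mm across, 34 mm high (origin under its middle); leave it
- pencil: yellow pencil 160 mm long, 8 mm thick (origin under its middle); leave it
- mallet: wooden mallet (origin under it); leave it
Things that resemble listed ones, but are neither listed nor needed, are in the scene too. Of the things that look like the part that bears pin_grip, the largest one is meant.

How it is judged:
By the outcome, as a careful person would: the job done as asked, in the order asked, and still so for the second after the job is handed in, with the robot touching nothing.
It also fails if it takes over 58 s, if anything falls off the work surface, if the arm or the gripper's body presses on something with over 40 N, if the wrist force passes 120 N, or if a joint passes its speed limit or range.

ROBOT

A 6-joint arm with a two-finger parallel gripper is mounted at the origin on the work surface. World frame = base frame: x ahead of the robot, y to its left, z up, the work surface at z = 0. Lengths are in m, angles in rad, forces in N, time in s.
With the tool pointing down it reaches from about 0.25 to 0.775 m from the base axis. Payload 8.9 kg.
Tool frame: the origin (TCP) lies midway between the tips of the shut fingers; the grasp point (between the pads) lies 19 mm behind it; z points along the fingers, y is the direction in which the jaws open and shut (so a half turn about z gives the same grasp; the last joint's range is limited). The gripper opens to 85 mm and grips with 20 to 120 N. Pads are 22 mm wide; open, the fingers measure 114 mm over their backs; the gripper's body (76 mm by 85 mm) begins 54 mm behind the grasp point. The pads swing forward as they close: fully open they stand 13 mm farther back than shut.
Start: joints at [-1.288, 0.291, -0.153, 1.127, 0, 1.431], TCP at [0.215, -0.479, 0.231] pointing down, gripper open.
Joint ranges: [-2.52, 2.52], [-0.91, 1.74], [-1.3, 1.37], [-1.96, 2.02], [-1.52, 1.47], [-3.14, 3.14]. Speed limits (rad/s): [2.22, 2.22, 2.79, 3.14, 3.14, 3.14].

INTERFACE

Orientations are given as a unit quaternion [x, y, z, w].
In Python, from workcell import * gives the robot as it stands. The module is installed in compiled form; this text tells all that it offers.
- The arm moves only by the shell command python3 -m pendant 'ROWS'. ROWS is text: rows parted by semicolons, each of 5 numbers parted by spaces: the shift along the tool's x, y, z in mm, then the turn about the tool's z in rad, then the opening, from 0 (shut) to 1 (fully open). A call has 1 to 12 rows; each row shifts and turns the pose as measured when the row begins, along the tool's axes as they then stand; what a row does not reach is not made up. A row lasts 1/8 s, in which the tool goes at most 62.5 mm and 10.7 degrees, less where a joint would pass 70% of its speed; a pose out of reach is approached as far as the arm can. A call with a gripper value outside its range is refused whole. The fingers move at their own pace and stop on an object; the grip force is fixed at half the most. Time passes only in rows, so rows that do not move let the fingers close. It gives the time, the measured TCP pose, the force and the opening at its end, in the units of the state.
- get_state(): the state, without advancing time (a new reading comes with each control period).
- grab_frame(name): name is "side" or "top" or "wrist"; returns (picture, depth): 384x512x3 uint8, blue, green, red; 384x512 float32, m along the optical axis (not along the pixel's ray), 0 where there is no reading.
- camera_info(name): a dict with "intrinsics" (3x3 intrinsics, pixels), "world_to_cam" (4x4, takes a point from world to camera coordinates). Camera axes: x right, y down, z forward; pixel columns grow to the right and rows downward; lengths in m; the calibration is good to about 2 mm. A picture is of the moment at which its call begins: read the wrist's pose just before it. camera_info takes no time and is no camera call; for the wrist camera it gives the pose at the moment of the call.
- finish_job(): hands the job in, once; it reports no verdict.
Trained networks look in the newest picture that a camera, given by its name, has taken for a name from the list of things; names that differ only in an ending like _2 or _b are one class to them, and where a whole thing is asked for, a point or a joint stands for the part that bears it (a point fixed in the world has none). Each returns a list of dicts, best first, with "p" (0 to 1); they miss things now and then, are a little off and sometimes report something else, mostly with a low value. They report only what shows in the picture. A call takes as long as a camera call. They do not tell look-alikes from the thing itself.
- recognise(camera, name): "box" ([left, top, right, bottom] in pixels, round what is visible of it).
- regions_of(camera, name): "mask" (384x512 bool, what is visible of it) and "box" ([left, top, right, bottom] in pixels, round what is visible of it).
- mark_of(camera, name): "uv" ([column, row] in pixels: a listed point, or the origin of a listed thing).
The state is a dict: "clock": time; "q": joint angles; "qvel": joint speeds; "joint_efforts": joint torques, N m; "tool_pos": TCP position; "orientation": TCP orientation; "ft_force": force on the tool from outside, world axes, zero at the start; "ft_torque": the same for the moment, N m; "width": finger opening in m.
Only numpy, scipy, OpenCV 4.12 (cv2) and the standard library are available. Lean on these libraries where they do the work, as an engineer would, in place of code of your own. Each camera call takes 0.05 s, during which the arm holds its last target. There are 200 camera calls.

## Working session

There is one attempt and no reset: what is moved stays moved. The work goes in short steps, Python scripts to look and compute and a shell command to move; the robot and the scene stay as the last step left them, time stands still between calls to the robot, and variables do not carry over. Pictures are saved under pics/ and viewed, about 8 in all and at most 12, crops included, and the job is handed in when it is done.

```bash
mkdir -p pics; cat > h.py <<'E'
from workcell import *
import numpy as np, cv2
from scipy.spatial.transform import Rotation as R
def pt(cam,d,u,v,r=1,T=None):
    ci=camera_info(cam);K=np.array(ci['intrinsics']);W=np.array(ci['world_to_cam']) if T is None else T
    p=d[int(v)-r:int(v)+r+1,int(u)-r:int(u)+r+1];p=p[p>0]
    z=np.median(p) if p.size else np.nan
    c=np.array([(u-K[0,2])/K[0,0]*z,(v-K[1,2])/K[1,1]*z,z,1])
    return (np.linalg.inv(W)@c)[:3]
def ray_z(cam,u,v,z):
    ci=camera_info(cam);K=np.array(ci['intrinsics']);W=np.linalg.inv(np.array(ci['world_to_cam']))
    d=W[:3,:3]@np.array([(u-K[0,2])/K[0,0],(v-K[1,2])/K[1,1],1]);o=W[:3,3]
    return o+d*(z-o[2])/d[2]
def proj(cam,p):
    ci=camera_info(cam);K=np.array(ci['intrinsics']);W=np.array(ci['world_to_cam'])
    c=W@np.append(p,1);return (K@c[:3]/c[2])[:2]
E
cat > a.py <<'E'
from h import *
np.set_printoptions(precision=3,suppress=True)
print(get_state())
for c in ('top','side'):
    im,d=grab_frame(c);cv2.imwrite(f'pics/{c}0.png',im);np.save(f'{c}0.npy',d)
    ci=camera_info(c);print(c,np.array(ci['intrinsics'])[0,0],np.linalg.inv(np.array(ci['world_to_cam']))[:3])
    for n in ('guide_hole','foot_face','pin_grip','pin_seat','loop_bow','plain_a','stop','block','flask','mallet','tin','sander','board'):
        for m in mark_of(c,n)[:3]:
            if m['p']>.2: print(c,n,round(m['p'],2),np.round(m['uv']),pt(c,d,*m['uv']) if 2<m['uv'][0]<509 and 2<m['uv'][1]<381 else '')
E
python3 a.py; python3 -c "
import cv2,numpy as np
a=[cv2.imread(f'pics/{c}0.png') for c in ('top','side')]
cv2.imwrite('pics/t.png',a[0]);
cv2.imwrite('pics/both.png',cv2.resize(np.hstack(a),(800,300)))"
```

```text
{'clock': 0.0, 'q': array([-1.288,  0.291, -0.154,  1.127,  0.   ,  1.432]), 'qvel': array([-0.   , -0.   ,  0.   ,  0.   , -0.001,  0.001]), 'joint_efforts': array([  0.   , -53.714,  33.138,   0.016,   0.   ,   0.   ]), 'tool_pos': array([ 0.215, -0.479,  0.231]), 'orientation': array([ 0.978,  0.209, -0.   , -0.001]), 'ft_force': array([-0.33 ,  0.089, -0.108]), 'ft_torque': array([-0.032,  0.009,  0.025]), 'width': 0.08512791729344632}
top 467.463409387445 [[ 0.023 -0.995  0.096  0.344]
 [-1.    -0.023  0.002 -0.049]
 [ 0.    -0.096 -0.995  1.635]]
top guide_hole 0.63 [283. 149.] [ 0.616 -0.153  0.093]
top foot_face 0.4 [222. 165.] [0.562 0.051 0.076]
top pin_grip 0.65 [137. 209.] [0.408 0.345 0.016]
top pin_grip 0.57 [144. 254.] [ 0.252  0.316 -0.002]
top pin_grip 0.48 [155. 164.] [0.553 0.266 0.133]
top pin_seat 0.65 [131. 211.] [0.402 0.366 0.02 ]
top pin_seat 0.57 [135. 259.] [0.238 0.344 0.009]
top pin_seat 0.45 [156. 166.] [0.545 0.262 0.126]
top loop_bow 0.59 [137. 164.] [0.553 0.331 0.102]
top loop_bow 0.58 [152. 144.] [0.64  0.306 0.006]
top loop_bow 0.5 [280. 109.] [ 0.
[... 929 characters left out ...]
ide pin_seat 0.52 [306. 348.] [0.239 0.344 0.02 ]
side loop_bow 0.66 [149. 254.] [0.618 0.3   0.09 ]
side loop_bow 0.58 [196. 326.] [0.455 0.38  0.018]
side loop_bow 0.47 [282. 345.] [ 0.288  0.337 -0.   ]
side plain_a 0.69 [202. 242.] [0.541 0.204 0.085]
side plain_a 0.44 [156. 276.] [0.569 0.347 0.081]
side stop 0.87 [235. 211.] [ 0.577 -0.04   0.029]
side block 0.85 [185. 283.] [0.527 0.303 0.042]
side flask 0.96 [ 97. 310.] [0.661 0.431 0.022]
side mallet 0.56 [326. 174.] [ 0.417 -0.46   0.005]
side tin 0.85 [318. 200.] [ 0.377 -0.224  0.022]
side tin 0.73 [193. 192.] [ 0.76  -0.105  0.021]
side sander 0.92 [164. 228.] [0.716 0.114 0.022]
side board 0.7 [193. 193.] [ 0.757 -0.099  0.02 ]
```

View pics/top0.png

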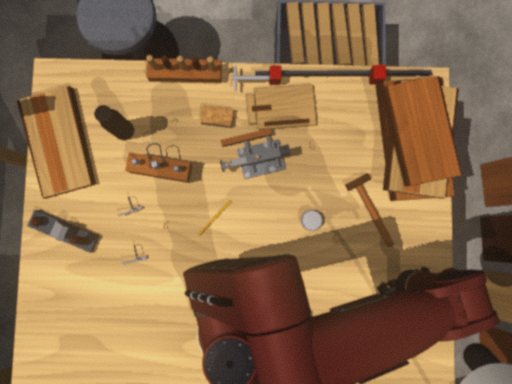

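View pics/side0.png

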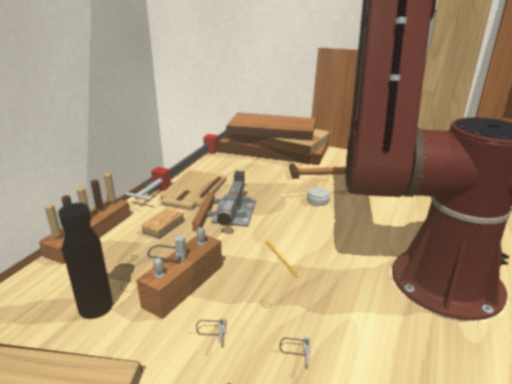

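Candidates for the hitch pin are the pin in the block (top 155,164 / side 182,242) and two small pins with loops lying on the bench (top 131,208 and 137,255). Largest and standing in the block: the first. I'll check it in one crop.

```bash
python3 - <<'E'
import cv2,numpy as np
t=cv2.imread('pics/top0.png');s=cv2.imread('pics/side0.png')
a=cv2.resize(t[130:190,115:215],(800,480)[:2],interpolation=cv2.INTER_CUBIC)
a=cv2.resize(t[135:190,120:200],(400,275),interpolation=cv2.INTER_CUBIC)
b=cv2.resize(s[220:320,130:235],(400,381),interpolation=cv2.INTER_CUBIC)
c=cv2.resize(t[120:185,210:300],(400,289),interpolation=cv2.INTER_CUBIC)
d=cv2.resize(s[160:240,180:270],(400,300)[:2],interpolation=cv2.INTER_CUBIC)
o=np.zeros((600,800,3),np.uint8);o[:275,:400]=a;o[:289,400:]=c;o[289:,:400]=b[:311];o[300:,400:]=d
cv2.imwrite('pics/crop.png',o)
E
```

```text
(no output)
```

View pics/crop.png

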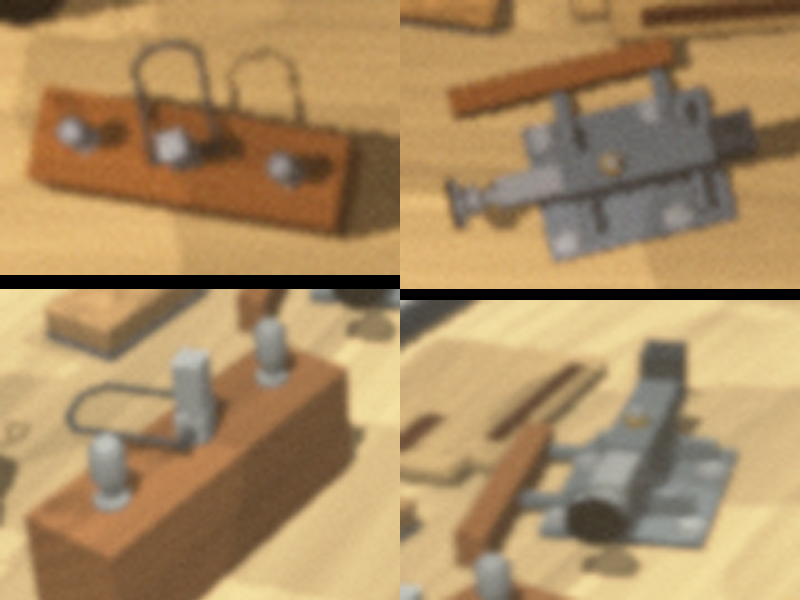

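The pin with the square grip and wire loop stands in the middle block hole (top 155,164), with its loop pointing roughly world +x. Left and right of it are plain pins. The stop shows its foot at top (222,165) and the dark boss at (287,149).

```bash
python3 - <<'E'
from h import *
np.set_printoptions(precision=3,suppress=True)
ci=camera_info('wrist');s=get_state()
Tc=np.linalg.inv(np.array(ci['world_to_cam']));Rt=R.from_quat(s['orientation']).as_matrix()
print(np.array(ci['intrinsics']));print('cam in tool',Rt.T@(Tc[:3,3]-s['tool_pos']),'\n',Rt.T@Tc[:3,:3])
print('grip top',ray_z('top',155,162,.134),'bow',ray_z('top',151.5,144.5,.089))
print('side grip',pt('side',np.load('side0.npy'),182,240))
# pins a/b tops
print('plain heads',ray_z('top',133.5,161,.119),ray_z('top',176.5,168,.119))
print('boss',ray_z('top',286,149,.097),'bar foot top',ray_z('top',220.5,164,.07))
E
```

```text
[[290.168   0.    253.517]
 [  0.    290.168 195.76 ]
 [  0.      0.      1.   ]]
cam in tool [ 0.071  0.001 -0.143] 
 [[ 0.    -0.961 -0.277]
 [ 1.     0.    -0.001]
 [ 0.001 -0.277  0.961]]
grip top [0.557 0.265 0.134] bow [0.623 0.289 0.089]
side grip [0.546 0.274 0.132]
plain heads [0.561 0.339 0.119] [0.541 0.197 0.119]
boss [ 0.616 -0.161  0.097] bar foot top [0.565 0.057 0.07 ]
```

```bash
python3 -m pendant '50 -19 -5 0 1;50 -19 -5 0 1;50 -19 -5 0 1;50 -19 -5 0 1;50 -19 -5 0 1;50 -19 -5 0 1;50 -19 -5 0 1;50 -19 -5 0 1;50 -19 -5 0 1;50 -19 -5 0 1;0 0 0 -0.18 1;0 0 0 -0.18 1'; python3 -m pendant '0 0 0 -0.18 1;0 0 0 -0.18 1;0 0 0 -0.18 1;0 0 0 -0.18 1;0 0 0 0 1'
```

```text
clock: 2.9
tool_pos: [0.6067, -0.0894, 0.2824]
orientation: [0.923, 0.384, 0.001, 0.002]
ft_force: [-1.0, -0.5, -0.5]
width: 0.0856
clock: 3.52
tool_pos: [0.6069, -0.0887, 0.2817]
orientation: [0.72, 0.693, -0.0, 0.001]
ft_force: [-0.0, -0.5, 0.4]
width: 0.0857
```

```bash
python3 - <<'E'
from h import *
np.set_printoptions(precision=4,suppress=True)
im,d=grab_frame('wrist');cv2.imwrite('pics/w1.png',im);np.save('w1.npy',d)
np.save('w1T.npy',np.array(camera_info('wrist')['world_to_cam']))
for n in ('guide_hole','foot_face','stop'):
    for m in mark_of('wrist',n)[:2]:
        u,v=m['uv'];print(n,round(m['p'],2),m['uv'],pt('wrist',d,u,v),ray_z('wrist',u,v,.097))
# height map analysis: points
ci=camera_info('wrist');K=np.array(ci['intrinsics']);Ti=np.linalg.inv(np.array(ci['world_to_cam']))
v,u=np.mgrid[:384,:512];P=np.stack([(u-K[0,2])/K[0,0]*d,(v-K[1,2])/K[1,1]*d,d,np.ones_like(d)],-1)@Ti.T
z=P[...,2]
for lo,hi,nm in ((.09,.104,'boss'),(.072,.0785,'sleeve'),(.028,.036,'fence')):
    m=((d>0)&(z>lo)&(z<hi)).astype(np.uint8)
    n,l,st,c=cv2.connectedComponentsWithStats(m)
    for i in np.argsort(-st[1:,4])[:2]+1:
        q=P[l==i][:,:2].astype(np.float32);r=cv2.minAreaRect(q*1000)
        print(nm,st[i],np.median(P[l==i][:,2]),r)
E
```

```text
guide_hole 0.82 [266.5, 230.3] [ 0.6213 -0.1616  0.0895] [ 0.6211 -0.1584  0.097 ]
foot_face 0.74 [208.5, 43.8] [0.5656 0.0527 0.081 ] [0.5677 0.0493 0.097 ]
stop 0.96 [246.5, 156.2] [ 0.6006 -0.0694  0.0817] [ 0.6011 -0.0672  0.097 ]
boss [250 212  31  32 619] 0.09762781417300065 ((619.7221069335938, -155.5886688232422), (29.92548370361328, 32.70542907714844), 14.799548149108887)
sleeve [ 220  105   53  110 2312] 0.07573217482175751 ((598.355712890625, -75.46985626220703), (30.122053146362305, 134.90377807617188), 14.881266593933105)
sleeve [194  36  31  29 250] 0.07408989597230453 ((566.187255859375, 46.29085159301758), (32.51563262939453, 24.00687026977539), 14.754233360290527)
fence [ 332    0   59   73 2502] 0.02879570425044209 ((744.5625610351562, 65.13188171386719), (79.6041488647461, 60.60085678100586), 84.4441909790039)
fence [ 274   39   51  141 2437] 0.032524260338346156 ((672.6213989257812, -24.253952026367188), (22.351043701171875, 179.6446075439453), 14.895301818847656)
```

View pics/w1.png

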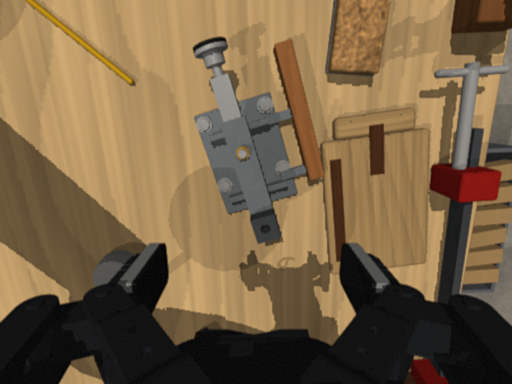

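Picture: guide hole at px (266,230), boss rectangle 30×32.7 mm at z 0.0976, yaw 14.8°, which matches the given sizes. Now I look at the pin.

```bash
python3 -m pendant '56 -10 -1 0 1;56 -10 -1 0 1;56 -10 -1 0 1;56 -10 -1 0 1;56 -10 -1 0 1;56 -10 -1 0 1;0 0 0 0 1'
cat > b.py <<'E'
from h import *
np.set_printoptions(precision=4,suppress=True)
im,d=grab_frame('wrist');cv2.imwrite('pics/w2.png',im)
for n in ('pin_grip','pin_seat','loop_bow','plain_a'):
    for m in mark_of('wrist',n)[:3]:
        u,v=m['uv'];zz={'pin_grip':.118,'pin_seat':.078,'loop_bow':.089,'plain_a':.078}[n];print(n,round(m['p'],2),m['uv'],pt('wrist',d,u,v),ray_z('wrist',u,v,zz))
ci=camera_info('wrist');K=np.array(ci['intrinsics']);Ti=np.linalg.inv(np.array(ci['world_to_cam']))
v,u=np.mgrid[:384,:512];P=np.stack([(u-K[0,2])/K[0,0]*d,(v-K[1,2])/K[1,1]*d,d,np.ones_like(d)],-1)@Ti.T
z=P[...,2];np.save('P2.npy',P)
for lo,hi,nm in ((.130,.140,'griptop'),(.114,.122,'heads'),(.074,.082,'block'),(.083,.095,'loop')):
    m=((d>0)&(z>lo)&(z<hi)&(P[...,0]<.66)&(P[...,1]>.1)).astype(np.uint8)
    n,l,st,c=cv2.connectedComponentsWithStats(m,connectivity=8)
    for i in np.argsort(-st[1:,4])[:3]+1:
        if st[i,4]<15: continue
        q=P[l==i][:,:2].astype(np.float32);r=cv2.minAreaRect(q*1000)
        print(nm,st[i],np.median(P[l==i][:,2]),r,P[l==i][:,:2].mean(0))
E
python3 b.py
```

```text
clock: 4.6
tool_pos: [0.5621, 0.2591, 0.2867]
orientation: [0.728, 0.686, 0.001, 0.002]
ft_force: [0.5, -1.1, -0.6]
width: 0.085
pin_grip 0.97 [23.6, 134.6] [0.2469 0.3145 0.0165] [0.3258 0.3172 0.118 ]
pin_grip 0.93 [247.9, 167.8] [0.5596 0.2703 0.1352] [0.5591 0.2671 0.118 ]
pin_grip 0.61 [138.7, 108.1] [0.413  0.3397 0.016 ] [0.4512 0.3361 0.118 ]
pin_seat 0.97 [128.8, 90.8] [0.4063 0.3612 0.0219] [0.4286 0.3562 0.078 ]
pin_seat 0.78 [11.2, 115.4] [0.2421 0.3402 0.0221] [0.2868 0.338  0.078 ]
pin_seat 0.76 [247.8, 163.0] [0.56   0.2741 0.1339] [0.5585 0.2646 0.078 ]
loop_bow 0.72 [49.6, 109.1] [0.2823 0.3457 0.0014] [0.3408 0.3412 0.089 ]
loop_bow 0.71 [307.5, 149.8] [0.6295 0.2771 0.0903] [0.6298 0.2769 0.089 ]
loop_bow 0.46 [163.0, 74.9] [0.4488 0.3801 0.0011] [0.4734 0.3685 0.089 ]
plain_a 0.82 [251.3, 101.8] [0.5679 0.3333 0.1199] [0.5678 0.3346 0.078 ]
plain_a 0.77 [242.0, 215.0] [0.5482 0.2058 0.1026] [0.5466 0.1969 0.078 ]
plain_a 0.19 [262.0, 304.5] [0.5646 0.0532 0.0679] [0.5647 0.0608 0.078 ]
griptop [236 160  20  21 300] 0.13473477992082414 ((557.3008422851562, 265.6905
[... 1045 characters left out ...]
8633), 12.996321678161621) [0.577 0.271]
block [329  15   4  29  52] 0.07798663874153211 ((658.3824462890625, 403.50286865234375), (3.04726505279541, 27.43207359313965), 0.3372470438480377) [0.6581 0.4023]
loop [237 128  75  56 685] 0.09172410497330069 ((590.6498413085938, 273.0052185058594), (85.65084075927734, 48.35883331298828), 12.61701774597168) [0.5933 0.2756]
loop [331  11   6  32  87] 0.08939951814328778 ((658.2722778320312, 403.71307373046875), (3.2171337604522705, 27.635189056396484), 0.23377519845962524) [0.658  0.4015]
loop [235 210  12   7  27] 0.08360006934564079 ((544.548095703125, 202.43304443359375), (14.51258373260498, 5.888617992401123), 11.116098403930664) [0.5449 0.2023]
```

View pics/w2.png

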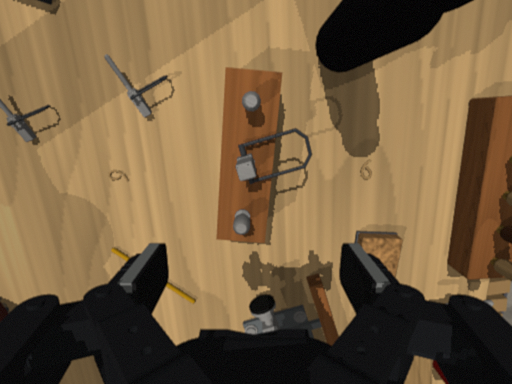

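```bash
python3 -m pendant '6.4 -5.2 0 0 0.7;0 0 10 -0.135 0.7;0 0 30 -0.135 0.7;0 0 40 0 0.7;0 0 0 0 0.7'
```

```text
clock: 5.48
tool_pos: [0.5596, 0.2578, 0.2063]
orientation: [0.631, 0.776, 0.001, 0.003]
ft_force: [-0.3, 0.1, -0.2]
width: 0.0599
```

```bash
python3 -m pendant '8.3 -0.6 20 0 0.7;0 0 30 0 0.7;0 0 20 0 0.7;0 0 0 0 0.7'
```

```text
clock: 5.98
tool_pos: [0.5615, 0.2662, 0.1425]
orientation: [0.632, 0.775, 0.005, 0.005]
ft_force: [0.7, 0.5, 0.4]
width: 0.0597
```

```bash
python3 -m pendant '0 -4.2 10 0 0.7;0 0 15 0 0.7;0 0 15 0 0.7;0 0 0 0 0.7'
```

```text
clock: 6.48
tool_pos: [0.5595, 0.2658, 0.1033]
orientation: [0.632, 0.775, 0.006, 0.006]
ft_force: [-0.0, 0.2, -0.1]
width: 0.0597
```

```bash
python3 -m pendant '0 -2 4 0 0.7;0 0 0 0 0.7'; python3 -m pendant '0 0 0 0 0;0 0 0 0 0;0 0 0 0 0;0 0 0 0 0;0 0 0 0 0'
```

```text
clock: 6.72
tool_pos: [0.5577, 0.2654, 0.0991]
orientation: [0.632, 0.775, 0.006, 0.006]
ft_force: [-0.1, -0.2, -0.0]
width: 0.0597
clock: 7.35
tool_pos: [0.5573, 0.2655, 0.0998]
orientation: [0.632, 0.775, 0.006, 0.006]
ft_force: [-1.2, 0.1, -0.3]
width: 0.0171
```

```bash
python3 -m pendant '0 0.2 -10 0 0;0 0.25 -15 0 0;0 0.25 -15 0 0;0 0.25 -15 0 0;0 0.25 -15 0 0;0 0.25 -15 0 0;0 0.3 -20 0 0;0 0 0 0 0'; python3 -c "
from h import *
s=get_state();print(s['ft_force'],s['orientation'],s['q'])"
```

```text
clock: 8.35
tool_pos: [0.5586, 0.2659, 0.2139]
orientation: [0.632, 0.775, 0.008, 0.007]
ft_force: [-0.0, 0.2, -2.1]
width: 0.0175
[-0.03322301  0.2331362  -2.10567649] [0.63243337 0.77453836 0.008205   0.00714392] [ 0.32789781  0.46176372  0.05611869  1.1436641  -0.00342803  1.69733881]
```

```bash
python3 -m pendant '0 0 -16 0 0;-45 -2.6 0 0 0;-48 -2.7 0 0 0;-48 -2.7 0 0 0;-48 -2.7 0 0 0;-48 -2.7 0 0 0;-48 -2.7 0 0 0;-48 -2.7 0 0 0;-48 -2.7 0 0 0;-46 -2.7 0 0 0;0 0 0 0.17 0;0 0 0 0.17 0'; python3 -m pendant '0 0 0 0.17 0;0 0 0 0.17 0;0 0 0 0.17 0;0 0 0 0.17 0;0 0 0 0.17 0;0 0 0 0.17 0;0 0 0 0.157 0;0 0 0 0 0;0 0 0 0 0'
cat > c.py <<'E'
from h import *
import sys
np.set_printoptions(precision=4,suppress=True)
H=np.array([.6203,-.1572]);YAW=14.8
def RT(q,p):
    T=np.eye(4);T[:3,:3]=R.from_quat(q).as_matrix();T[:3,3]=p;return T
G=RT([.632,.775,.006,.006],[.5573,.2655,.0998])
Pn=RT(R.from_euler('z',11.8,degrees=True).as_quat(),[.5573,.2657,.118])
s=get_state();T=RT(s['orientation'],s['tool_pos'])@np.linalg.inv(G)@Pn
if __name__=='__main__':
    print('tcp',s['tool_pos'],'F',s['ft_force'],'q',s['q'])
    tip=T@[0,0,-.111,1];seat=T@[0,0,-.04,1]
    A=R.from_quat(s['orientation']).as_matrix()
    print('yaw tool',np.degrees(np.arctan2(A[1,0],A[0,0])),'pin',np.degrees(np.arctan2(T[1,0],T[0,0])),'pin axis',T[:3,2])
    print('tip',tip[:3],'seat',seat[:3])
    e=np.append(H-tip[:2],0);print('move tool xyz mm',A.T@e*1000)
E
python3 c.py
```

```text
clock: 9.85
tool_pos: [0.619, -0.1713, 0.2204]
orientation: [0.757, 0.654, 0.006, 0.002]
ft_force: [-0.5, -0.6, -1.6]
width: 0.0171
clock: 10.98
tool_pos: [0.6159, -0.171, 0.2125]
orientation: [0.994, 0.105, 0.001, -0.004]
ft_force: [-0.5, -0.2, -1.6]
width: 0.017
tcp [ 0.6159 -0.171   0.2125] F [-0.5201 -0.1801 -1.6324] q [-0.3895  0.5229  0.1526  1.2026  0.0086  2.5416]
yaw tool 12.05843619699045 pin -77.74274212101083 pin axis [ 0.0005 -0.0256  0.9997]
tip [ 0.616  -0.1686  0.1197] seat [ 0.616  -0.1704  0.1907]
move tool xyz mm [  6.5797 -10.2649   0.1058]
```

```bash
python3 -m pendant '6.6 -10.2 0 -0.045 0;0 0 0 0 0'; python3 c.py; python3 - <<'E'
from h import *
np.set_printoptions(precision=4,suppress=True)
im,d=grab_frame('wrist');ims,ds=grab_frame('side')
from c import T
for nm,p in (('tip',(T@[0,0,-.111,1])[:3]),('seat',(T@[0,0,-.04,1])[:3]),('hole',[.6203,-.1572,.097])):
    print(nm,proj('wrist',p),proj('side',p))
for m in mark_of('wrist','guide_hole')[:2]: print(m,ray_z('wrist',*m['uv'],.097))
ci=camera_info('wrist');K=np.array(ci['intrinsics']);Ti=np.linalg.inv(np.array(ci['world_to_cam']))
v,u=np.mgrid[:384,:512];P=np.stack([(u-K[0,2])/K[0,0]*d,(v-K[1,2])/K[1,1]*d,d,np.ones_like(d)],-1)@Ti.T
z=P[...,2];m=((d>0)&(z>.092)&(z<.102)).astype(np.uint8)
n,l,st,c=cv2.connectedComponentsWithStats(m)
for i in np.argsort(-st[1:,4])[:3]+1: print(st[i],cv2.minAreaRect((P[l==i][:,:2]*1000).astype(np.float32)))
np.save('P3.npy',P)
a=cv2.resize(im,(400,300));u,v=[int(x) for x in proj('wrist',[.6203,-.1572,.12])]
b=cv2.resize(im[max(0,v-60):v+60,max(0,u-80):u+80],(400,300),interpolation=cv2.INTER_CUBIC)
u,v=[int(x) for x in proj('side',[.6203,-.1572,.13])]
e=cv2.resize(ims[v-45:v+45,u-60:u+60],(400,300),interpolation=cv2.INTER_CUBIC)
o=np.zeros((600,800,3),np.uint8);o[:300,:400]=a;o[:300,400:]=b;o[300:,:400]=e;cv2.imwrite('pics/w3.png',o)
E
```

```text
clock: 11.22
tool_pos: [0.6204, -0.1587, 0.2123]
orientation: [0.991, 0.131, 0.001, -0.004]
ft_force: [-0.8, 0.6, -2.4]
width: 0.0171
tcp [ 0.6204 -0.1587  0.2123] F [-0.8146  0.6065 -2.3781] q [-0.369   0.5256  0.1568  1.2042  0.0089  2.5102]
yaw tool 15.028339350814345 pin -74.7724498626226 pin axis [ 0.0016 -0.0258  0.9997]
tip [ 0.6205 -0.1563  0.1196] seat [ 0.6206 -0.1581  0.1905]
move tool xyz mm [-0.3934  0.8183 -0.0083]
tip [250.5008 198.6371] [238.7221 165.6612]
seat [251.2444 231.9447] [238.7663 143.8177]
hole [251.0951 191.7107] [238.7874 172.2936]
{'uv': [250.5, 195.7], 'p': 0.82} [ 0.6164 -0.1579  0.097 ]
{'uv': [71.3, 4.4], 'p': 0.3} [0.7309 0.0177 0.097 ]
[234 175  35  33 655] ((620.2156982421875, -157.20558166503906), (30.10759735107422, 31.430978775024414), 14.453096389770508)
[259 196   9  12 108] ((614.2166137695312, -170.4651641845703), (11.455880165100098, 7.4791340827941895), 15.301307678222656)
```

View pics/w3.png

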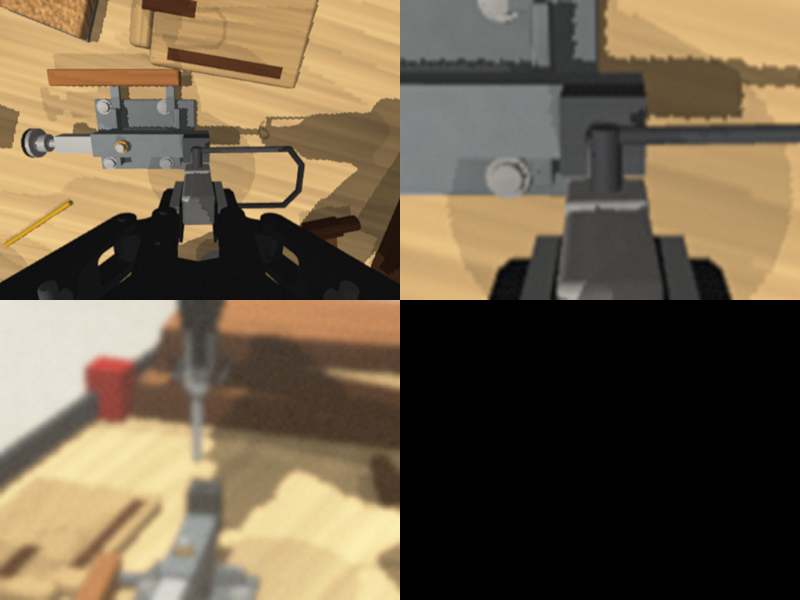

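Boss again measured at (0.6202,-0.1572), yaw 14.5°. The pin is above the hole with its loop along the stop's -y. I lower it gently.

```bash
python3 -m pendant '-0.4 1.0 6 0 0;0 0 6 0 0;0 0 0 0 0'; python3 c.py
```

```text
clock: 11.75
tool_pos: [0.6198, -0.161, 0.1992]
orientation: [0.992, 0.129, 0.001, -0.004]
ft_force: [1.0, 0.7, -0.9]
width: 0.0172
tcp [ 0.6198 -0.161   0.1992] F [ 1.0334  0.6867 -0.9315] q [-0.3725  0.5319  0.1329  1.1743  0.0083  2.5099]
yaw tool 14.849140969433234 pin -74.9525129787861 pin axis [ 0.002  -0.0254  0.9997]
tip [ 0.6198 -0.1586  0.1065] seat [ 0.6199 -0.1604  0.1775]
move tool xyz mm [ 0.8714 -1.2295  0.0126]
```

```bash
python3 -m pendant '0.7 -1.0 0 0 0;0 0 0 0 0'; python3 c.py;python3 c.py
```

```text
clock: 12.0
tool_pos: [0.6202, -0.1599, 0.1993]
orientation: [0.992, 0.129, 0.001, -0.004]
ft_force: [0.3, 0.1, -2.1]
width: 0.0171
tcp [ 0.6202 -0.1599  0.1993] F [ 0.2886  0.059  -2.0984] q [-0.3706  0.5321  0.1334  1.1746  0.0083  2.512 ]
yaw tool 14.837021551335075 pin -74.9646123201373 pin axis [ 0.002  -0.0254  0.9997]
tip [ 0.6202 -0.1575  0.1065] seat [ 0.6204 -0.1593  0.1775]
move tool xyz mm [ 0.1591 -0.2746  0.0027]
tcp [ 0.6202 -0.1599  0.1993] F [ 0.2886  0.059  -2.0984] q [-0.3706  0.5321  0.1334  1.1746  0.0083  2.512 ]
yaw tool 14.837021551335075 pin -74.9646123201373 pin axis [ 0.002  -0.0254  0.9997]
tip [ 0.6202 -0.1575  0.1065] seat [ 0.6204 -0.1593  0.1775]
move tool xyz mm [ 0.1591 -0.2746  0.0027]
```

```bash
python3 -m pendant '0 -0.2 4 0 0;0 0 4 0 0;0 0 4 0 0;0 0 3 0 0'; python3 c.py
```

```text
clock: 12.5
tool_pos: [0.6223, -0.1595, 0.189]
orientation: [0.992, 0.129, 0.005, -0.003]
ft_force: [-6.6, 4.6, 32.0]
width: 0.0172
tcp [ 0.6223 -0.1595  0.189 ] F [-6.6047  4.6496 31.9966] q [-0.3697  0.5347  0.1103  1.1414  0.0099  2.5124]
yaw tool 14.870078422602601 pin -74.92324202695774 pin axis [-0.0056 -0.0242  0.9997]
tip [ 0.623  -0.1573  0.0962] seat [ 0.6226 -0.159   0.1672]
move tool xyz mm [-2.6168 -0.7533 -0.022 ]
```

```bash
python3 -m pendant '-1 -0.4 -4 0 0;0 0 -1 0 0;0 0 0 0 0'; python3 c.py
```

```text
clock: 12.88
tool_pos: [0.6212, -0.1594, 0.1943]
orientation: [0.992, 0.129, 0.005, -0.003]
ft_force: [-0.1, 0.8, -2.1]
width: 0.0169
tcp [ 0.6212 -0.1594  0.1943] F [-0.1211  0.8066 -2.0884] q [-0.3701  0.5291  0.115   1.1511  0.0099  2.5119]
yaw tool 14.869817105710698 pin -74.92314377309017 pin axis [-0.0061 -0.0239  0.9997]
tip [ 0.622  -0.1572  0.1015] seat [ 0.6215 -0.1589  0.1725]
move tool xyz mm [-1.6167 -0.397  -0.0149]
```

```bash
cat > sh.py <<'E'
from h import *
np.set_printoptions(precision=4,suppress=True)
def cloud():
    im,d=grab_frame('wrist');ci=camera_info('wrist');K=np.array(ci['intrinsics']);Ti=np.linalg.inv(np.array(ci['world_to_cam']))
    v,u=np.mgrid[:384,:512];return im,d,np.stack([(u-K[0,2])/K[0,0]*d,(v-K[1,2])/K[1,1]*d,d,np.ones_like(d)],-1)@Ti.T,Ti[:3,3]
im,d,P,o=cloud()
z=P[...,2];s=get_state();A=R.from_quat(s['orientation']).as_matrix();ex,ey=A[:2,0],A[:2,1]
m=((d>0)&(z>.092)&(z<.1012)).astype(np.uint8)
n,l,st,c=cv2.connectedComponentsWithStats(m);i=np.argmax(st[1:,4])+1
print('boss',st[i],cv2.minAreaRect((P[l==i][:,:2]*1000).astype(np.float32)))
q=P[...,:2]-np.array([.6203,-.1572])
a,b=q@ex,q@ey
for lo in np.arange(.104,.165,.008):
    k=(d>0)&(z>lo)&(z<lo+.008)&(abs(a)<.02)&(abs(b)<.02)
    if k.sum()>5: print('z %.3f n %d  tool-x near %.1f  tool-y %.1f..%.1f mid %.1f'%(lo,k.sum(),1e3*np.percentile(a[k],90),1e3*b[k].min(),1e3*b[k].max(),5e2*(b[k].min()+b[k].max())))
E
python3 sh.py
```

```text
boss [230 181  38  35 611] ((620.4776611328125, -155.9145050048828), (30.0358943939209, 31.622516632080078), 15.726582527160645)
```

```bash
python3 - <<'E'
from sh import *
for v in range(184,262,6): print(v,[('%.0f'%(1e3*x) if dd>0 else '-') for x,dd in zip(z[v,226:282:4],d[v,226:282:4])])
u0,v0=proj('wrist',[.622,-.1572,.1015]);print(u0,v0)
cv2.imwrite('pics/w4.png',cv2.resize(im[160:280,170:330],(800,600),interpolation=cv2.INTER_CUBIC))
E
```

```text
boss [230 181  38  35 616] ((620.1654052734375, -155.75241088867188), (30.269718170166016, 31.769075393676758), 14.547039031982422)
184 ['75', '97', '98', '97', '98', '99', '99', '97', '98', '98', '98', '-0', '0', '0']
190 ['76', '76', '98', '98', '98', '185', '187', '188', '185', '185', '186', '185', '185', '187']
196 ['74', '76', '98', '98', '97', '184', '187', '187', '185', '186', '185', '184', '183', '1']
202 ['75', '74', '98', '98', '97', '183', '188', '188', '185', '98', '98', '1', '0', '0']
208 ['31', '9', '98', '98', '98', '184', '186', '187', '186', '98', '97', '1', '1', '0']
214 ['31', '12', '98', '186', '185', '185', '188', '187', '185', '187', '185', '1', '-0', '1']
220 ['11', '10', '10', '193', '193', '192', '192', '193', '192', '192', '192', '0', '1', '1']
226 ['1', '2', '2', '201', '201', '203', '201', '201', '202', '201', '201', '0', '0', '1']
232 ['199', '200', '200', '210', '208', '210', '209', '209', '209', '209', '210', '209', '200', '199']
238 ['207', '207', '212', '217', '216', '218', '216', '216', '216', '216', '216', '216', '206', '208']
244 ['215', '-', '222', '223', '223', '223', '223', '223', '223', '224', '223', '222', '214', '214']
250 ['220', '220', '228', '228', '228', '228', '228', '228', '229', '228', '228', '227', '226', '221']
256 ['226', '226', '228', '228', '228', '229', '229', '227', '228', '229', '229', '229', '229', '226']
250.57703780366262 198.62669171801883
```

View pics/w4.png

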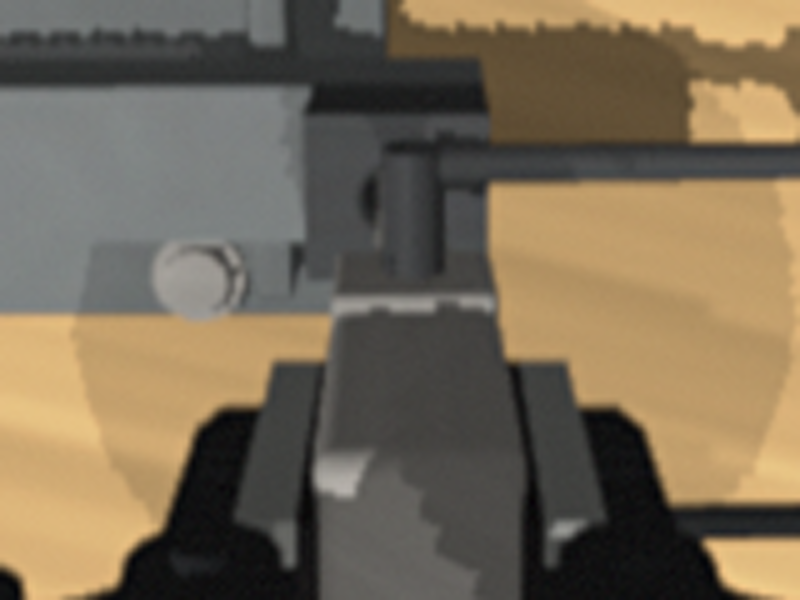

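```bash
sed -i 's/^H=.*;Y/H=np.array([.6202,-.1563]);Y/' c.py; python3 -m pendant '-1.5 -1.3 0 0 0;0 0 0 0 0'; python3 c.py
```

```text
clock: 13.22
tool_pos: [0.619, -0.1584, 0.1934]
orientation: [0.992, 0.129, 0.004, -0.003]
ft_force: [0.3, 0.4, -2.3]
width: 0.0175
tcp [ 0.619  -0.1584  0.1934] F [ 0.2618  0.4438 -2.3469] q [-0.3699  0.526   0.1076  1.1481  0.0099  2.5122]
yaw tool 14.867182535200145 pin -74.92672127601902 pin axis [-0.0049 -0.0244  0.9997]
tip [ 0.6196 -0.1561  0.1007] seat [ 0.6193 -0.1579  0.1716]
move tool xyz mm [0.4934 0.3102 0.0029]
```

```bash
python3 -m pendant '0 0 2 0 0;0 0 2 0 0'; python3 c.py
```

```text
clock: 13.48
tool_pos: [0.6192, -0.1584, 0.1893]
orientation: [0.992, 0.129, 0.004, -0.003]
ft_force: [0.1, 0.8, 8.8]
width: 0.0175
tcp [ 0.6192 -0.1584  0.1893] F [0.0743 0.8453 8.8273] q [-0.3698  0.5282  0.1004  1.1384  0.0099  2.5122]
yaw tool 14.869802332477427 pin -74.92381687375523 pin axis [-0.0052 -0.0243  0.9997]
tip [ 0.6198 -0.1561  0.0966] seat [ 0.6195 -0.1579  0.1676]
move tool xyz mm [0.3057 0.2483 0.0016]
```

```bash
python3 -m pendant '0 0 -4 0 0;0 0 0 0 0'; cat > sh2.py <<'E'
from h import *
np.set_printoptions(precision=4,suppress=True)
im,d=grab_frame('wrist');ci=camera_info('wrist');s=get_state();K=np.array(ci['intrinsics']);Ti=np.linalg.inv(np.array(ci['world_to_cam']))
v,u=np.mgrid[:384,:512];P=(np.stack([(u-K[0,2])/K[0,0]*d,(v-K[1,2])/K[1,1]*d,d,np.ones_like(d)],-1)@Ti.T)[...,:3]
A=R.from_quat(s['orientation']).as_matrix();q=(P-s['tool_pos'])@A   # tool frame
print('tcp',s['tool_pos'],'toolz',A[:,2],'F',s['ft_force'])
k=(d>0)&(abs(q[...,0])<.02)&(abs(q[...,1])<.0105)
for lo in np.arange(-.034,.012,.004):
    m=k&(q[...,2]>=lo)&(q[...,2]<lo+.004)
    if m.sum()>4: print('tz %.3f n%d x %.2f y %.2f %.2f mid %.2f'%(lo+.002,m.sum(),1e3*np.median(q[...,0][m]),*(1e3*np.percentile(q[...,1][m],(3,97))),5e2*np.percentile(q[...,1][m],(3,97)).sum()))
z=P[...,2];m=((d>0)&(z>.092)&(z<.1025)).astype(np.uint8)
n,l,st,c=cv2.connectedComponentsWithStats(m);i=np.argmax(st[1:,4])+1;B=q[l==i];W=P[l==i]
print('boss',st[i],cv2.minAreaRect((W[:,:2]*1000).astype(np.float32)),'in tool x',np.percentile(B[:,0],(1,99))*1e3,'y',np.percentile(B[:,1],(1,99))*1e3)
E
python3 sh2.py
```

```text
clock: 13.72
tool_pos: [0.6191, -0.1584, 0.1935]
orientation: [0.992, 0.129, 0.004, -0.003]
ft_force: [0.2, 0.1, -1.9]
width: 0.0172
tcp [ 0.619  -0.1584  0.1933] toolz [ 0.0074  0.0077 -0.9999] F [-0.1643 -0.2311 -1.0478]
tz -0.032 n364 x 15.57 y -9.28 9.70 mid 0.21
tz -0.028 n206 x 16.07 y -9.93 9.61 mid -0.16
tz -0.024 n161 x 16.02 y -10.02 9.72 mid -0.15
tz -0.020 n143 x 16.01 y -9.88 9.13 mid -0.38
tz -0.016 n142 x 15.95 y -9.72 9.46 mid -0.13
tz -0.012 n124 x 15.85 y -9.95 9.10 mid -0.42
tz -0.008 n111 x 15.87 y -9.83 9.21 mid -0.31
tz -0.004 n101 x 15.77 y -8.93 8.97 mid 0.02
tz -0.000 n134 x 15.85 y -8.19 8.77 mid 0.29
tz 0.004 n109 x 16.71 y -7.64 9.29 mid 0.82
tz 0.008 n115 x 17.10 y -7.46 8.31 mid 0.43
tz 0.012 n41 x 16.63 y -8.19 8.69 mid 0.25
boss [232 179  38  35 653] ((620.3006591796875, -155.83511352539062), (29.868061065673828, 31.84311294555664), 14.90696907043457) in tool x [-12.5286  15.9202] y [-17.3859  14.1702]
```

```bash
python3 - <<'E'
import numpy as np
from scipy.spatial.transform import Rotation as R
P=np.load('P3.npy')[...,:3]
A=R.from_quat([.991,.131,.001,-.004]).as_matrix();q=(P-[.6204,-.1587,.2123])@A
k=(P[...,2]>.1)&(abs(q[...,0])<.03)&(abs(q[...,1])<.012)
for lo in np.arange(-.046,.03,.004):
    m=k&(q[...,2]>=lo)&(q[...,2]<lo+.004)
    if m.sum()>4: print('tz %.3f n%d x'%(lo+.002,m.sum()),1e3*np.percentile(q[...,0][m],(3,50,97)),'y',1e3*np.percentile(q[...,1][m],(3,97)))
E
```

```text
tz -0.044 n85 x [-5.49375611 11.27097956 12.74683782] y [-11.80826548  -8.14202781]
tz -0.040 n308 x [-9.34495398  3.40880364 11.90356153] y [-10.29347155  11.87313565]
tz -0.036 n1699 x [-4.68000735  7.37928966 15.08972054] y [-8.45190599 11.17413402]
tz -0.032 n355 x [-7.35667723 15.0533999  16.02616845] y [-10.88297456  10.89041597]
tz -0.028 n220 x [-8.83953619 15.37951179 16.05130736] y [-11.03983238  11.43791602]
tz -0.024 n188 x [11.19210252 15.36359198 16.05865018] y [-11.27876627  10.93437471]
tz -0.020 n180 x [11.27133622 15.43038624 15.95672072] y [-11.22827991  11.50380664]
tz -0.016 n175 x [11.36161318 15.44192619 16.16676218] y [-11.08767808  11.03048843]
tz -0.012 n144 x [11.23014402 15.51362939 16.06165565] y [-11.33446355  11.08902467]
tz -0.008 n138 x [11.25506982 15.47081625 16.00032947] y [-11.38261716  11.65136183]
tz -0.004 n97 x [11.43370187 15.57545967 15.95042456] y [-8.62419507  9.87089521]
tz 0.000 n148 x [14.59785814 15.64983618 16.84691483] y [-7.27408631  9.98092924]
tz 0.004 n136 x [16.10968485 16.75836471 28.46176712] y [-6.38639351  9.26769943]
tz 0.008 n390 x [16.33531077 24.05883212 29.84787828] y [-5.46122452 10.63654   ]
tz 0.012 n47 x [16.21466442 16.65350309 17.05479128] y [-7.11866972  9.64866426]
tz 0.016 n16 x [16.24264634 16.46501653 16.82001988] y [-7.30076095  8.94059184]
```

The wrist depth shows the pin sits 6.5 mm off along tool x. My earlier picture was taken while the arm was still settling, so the tip was beside the hole on the boss. I correct by tool (-4.7,-1.6) and try again.

```bash
python3 -m pendant '-4.7 -1.6 0 0 0;0 0 0 0 0;0 0 0 0 0'; python3 sh2.py
```

```text
clock: 14.15
tool_pos: [0.6134, -0.158, 0.1931]
orientation: [0.992, 0.129, 0.004, -0.003]
ft_force: [0.4, -0.2, -1.2]
width: 0.0175
tcp [ 0.6134 -0.158   0.1931] toolz [ 0.007   0.0078 -0.9999] F [-0.6293  0.0948 -1.994 ]
tz -0.032 n397 x 15.41 y -9.27 9.64 mid 0.18
tz -0.028 n190 x 16.06 y -9.70 9.62 mid -0.04
tz -0.024 n167 x 16.00 y -9.99 9.67 mid -0.16
tz -0.020 n151 x 16.00 y -9.85 8.89 mid -0.48
tz -0.016 n131 x 15.90 y -9.80 9.52 mid -0.14
tz -0.012 n132 x 15.89 y -9.89 9.10 mid -0.39
tz -0.008 n116 x 15.82 y -9.81 9.33 mid -0.24
tz -0.004 n98 x 15.82 y -9.06 8.58 mid -0.24
tz -0.000 n142 x 15.90 y -8.13 8.75 mid 0.31
tz 0.004 n96 x 16.74 y -7.36 8.96 mid 0.80
tz 0.008 n118 x 17.00 y -7.48 8.18 mid 0.35
tz 0.012 n44 x 16.62 y -8.24 8.66 mid 0.21
boss [234 173  38  36 782] ((620.0641479492188, -155.835205078125), (30.48676109313965, 31.51169776916504), 15.066893577575684) in tool x [-8.6359 21.2633] y [-15.4826  15.7365]
```

```bash
python3 -m pendant '0 0 2 0 0;0 0 2 0 0;0 0 2 0 0'
```

```text
clock: 14.58
tool_pos: [0.6136, -0.1579, 0.1867]
orientation: [0.992, 0.129, 0.004, -0.003]
ft_force: [-0.6, 0.5, -2.0]
width: 0.0173
```

Tip is now below the mouth plane with no contact; I keep going down.

```bash
python3 -m pendant '0 0 3 0 0;0 0 3 0 0'; python3 -m pendant '0 0 3 0 0;0 0 3 0 0'
```

```text
clock: 14.82
tool_pos: [0.6138, -0.1581, 0.1803]
orientation: [0.992, 0.129, 0.004, -0.003]
ft_force: [-1.1, -0.7, -0.9]
width: 0.017
clock: 15.08
tool_pos: [0.6138, -0.1581, 0.1738]
orientation: [0.992, 0.129, 0.004, -0.003]
ft_force: [0.3, -0.3, -1.0]
width: 0.0173
```

```bash
python3 -m pendant '0 0 3 0 0;0 0 3 0 0;0 0 1.5 0 0'; python3 -m pendant '0 0 1.2 0 0'
```

```text
clock: 15.45
tool_pos: [0.6139, -0.158, 0.1656]
orientation: [0.992, 0.129, 0.004, -0.003]
ft_force: [0.6, -1.2, -2.2]
width: 0.0173
clock: 15.58
tool_pos: [0.6139, -0.158, 0.1644]
orientation: [0.992, 0.129, 0.004, -0.003]
ft_force: [0.1, -0.0, -2.6]
width: 0.0169
```

```bash
python3 -m pendant '0 0 0.8 0 0;0 0 0 0 0'
```

```text
clock: 15.82
tool_pos: [0.614, -0.158, 0.1638]
orientation: [0.992, 0.129, 0.004, -0.003]
ft_force: [-0.1, 0.7, -1.0]
width: 0.0169
```

```bash
python3 -m pendant '0 0 0 0 0.45;0 0 0 0 0.45;0 0 0 0 0.45;0 0 0 0 0.45;0 0 -6 0 0.45;0 0 -12 0 0.45;0 0 -20 0 0.45;0 0 -20 0 0.45;0 0 0 0 0.45;0 0 0 0 0.45'; python3 sh2.py | head -1; python3 - <<'E'
from sh2 import *
# pin: points in world near hole above .11
m=(d>0)&(np.hypot(P[...,0]-.6203,P[...,1]+.1565)<.03)&(P[...,2]>.185)&(P[...,2]<.21)
print('pin top',m.sum(),np.median(P[m],0),cv2.minAreaRect((P[m][:,:2]*1000).astype(np.float32)))
m=(d>0)&(P[...,2]>.14)&(P[...,2]<.165)&(np.hypot(P[...,0]-.6203,P[...,1]+.1565)<.12)
print('loop',m.sum(),cv2.minAreaRect((P[m][:,:2]*1000).astype(np.float32)))
# foot
ey=np.array([-np.sin(np.radians(14.8)),np.cos(np.radians(14.8))]);rel=P[...,:2]-[.6203,-.1565];a=rel@ey;b=rel@np.array([ey[1],-ey[0]])
m=(d>0)&(abs(b)<.022)&(a>.17)&(a<.26)&(P[...,2]>.062)&(P[...,2]<.09)
h,e=np.histogram(a[m],bins=np.arange(.17,.262,.004))
for x,y in zip(e,h):
    mm=m&(a>=x)&(a<x+.004)
    if y: print('%.3f n%d zmax %.4f b %.3f %.3f'%(x,y,np.percentile(P[...,2][mm],95),b[mm].min(),b[mm].max()))
cv2.imwrite('pics/w5.png',im)
E
```

```text
clock: 17.08
tool_pos: [0.6141, -0.1585, 0.2265]
orientation: [0.992, 0.129, 0.005, -0.003]
ft_force: [0.4, 0.9, 0.1]
width: 0.0387
tcp [ 0.6141 -0.1585  0.2266] toolz [ 0.0101  0.0067 -0.9999] F [-0.5515  0.894   0.4097]
tcp [ 0.614  -0.1585  0.2263] toolz [ 0.0096  0.0068 -0.9999] F [-0.2273  0.3884  0.7319]
boss [236 167  33  32 328] ((619.9293212890625, -155.823486328125), (30.50632667541504, 30.95927619934082), 14.539985656738281) in tool x [-9.5424 20.1354] y [-16.0103  13.0366]
pin top 882 [ 0.623  -0.1573  0.1982] ((621.0491943359375, -157.9259033203125), (18.29479217529297, 17.876461029052734), 14.865254402160645)
loop 1497 ((629.2745361328125, -189.73028564453125), (47.832733154296875, 86.73989868164062), 14.60115909576416)
0.170 n82 zmax 0.0728 b -0.012 0.010
0.174 n87 zmax 0.0728 b -0.012 0.010
0.178 n90 zmax 0.0727 b -0.012 0.011
0.182 n45 zmax 0.0722 b -0.012 0.010
0.186 n20 zmax 0.0670 b -0.006 0.004
0.190 n38 zmax 0.0675 b -0.006 0.005
0.194 n102 zmax 0.0721 b -0.012 0.010
0.198 n108 zmax 0.0731 b -0.011 0.011
0.202 n77 zmax 0.0731 b -0.011 0.011
0.206 n82 zmax 0.0733 b -0.011 0.011
0.210 n339 zmax 0.0804 b -0.019 0.019
0.214 n142 zmax 0.0810 b -0.019 0.019
0.218 n117 zmax 0.0806 b -0.019 0.019
```

View pics/w5.png

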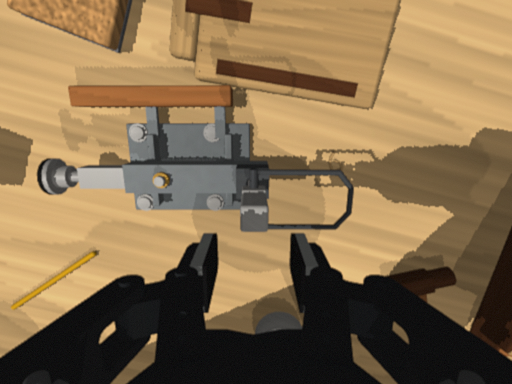

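Picture: the pin stands free in the guide hole (grip at 253,210), its loop out to the right past the sleeve end. Pin top is at 0.198 as it should be on the bar. The foot (52,176) has its face 0.221 m from the hole.

```bash
python3 -m pendant '1 -40 0 0 0;1 -42 0 0 0;1 -42 0 0 0;1 -42 0 0 0;1 -42 0 0 0;1 -42 0 0 0;0 0 40 0 0;0 0 40 0 0;0 0 0 0 0'; cat > f.py <<'E'
from h import *
s=get_state();ey=np.array([-np.sin(np.radians(14.8)),np.cos(np.radians(14.8))]);r=s['tool_pos'][:2]-np.array([.6203,-.1565])
A=R.from_quat(s['orientation']).as_matrix()
print('a %.1f b %.1f z %.1f yaw %.1f'%(1e3*r@ey,1e3*(r@np.array([ey[1],-ey[0]])),1e3*s['tool_pos'][2],np.degrees(np.arctan2(A[1,0],A[0,0]))),'Fy(stop) %.1f'%(s['ft_force'][:2]@ey),s['ft_force'].round(1),s['clock'])
E
python3 f.py
```

```text
clock: 18.3
tool_pos: [0.5512, 0.0932, 0.1402]
orientation: [0.992, 0.129, 0.002, -0.004]
ft_force: [-0.6, -0.0, 0.3]
width: -0.0002
a 259.1 b -3.0 z 140.2 yaw 14.9 Fy(stop) 0.1 [-0.6 -0.   0.3] 18.3
```

```bash
python3 -m pendant '3 0 30 0 0;0 0 30 0 0;0 0 30 0 0;0 0 0 0 0'; python3 f.py
```

```text
clock: 18.8
tool_pos: [0.5581, 0.0941, 0.0535]
orientation: [0.992, 0.129, 0.004, -0.003]
ft_force: [0.3, 0.3, 0.6]
width: 0.0004
a 258.2 b 3.9 z 53.5 yaw 14.8 Fy(stop) 0.2 [0.3 0.3 0.6] 18.8
```

```bash
python3 -m pendant '-3.5 8 1 0 0;0 8 0 0 0;0 1.5 0 0 0;0 1.5 0 0 0'; python3 f.py
```

```text
clock: 19.3
tool_pos: [0.5631, 0.073, 0.0574]
orientation: [0.992, 0.128, 0.008, -0.003]
ft_force: [-0.3, 0.2, -1.5]
width: -0.0001
a 236.5 b 3.3 z 57.4 yaw 14.7 Fy(stop) 0.3 [-0.3  0.2 -1.5] 19.3
```

```bash
python3 -m pendant '0 1.5 0 0 0;0 1.5 0 0 0'; python3 f.py
```

```text
clock: 19.55
tool_pos: [0.5635, 0.0712, 0.0574]
orientation: [0.992, 0.129, 0.008, -0.004]
ft_force: [-0.1, 5.2, -0.5]
width: 0.0002
a 234.7 b 3.2 z 57.4 yaw 14.8 Fy(stop) 5.0 [-0.1  5.2 -0.5] 19.55
```

```bash
python3 -m pendant '0 1.5 0 0 0;0 1.5 0 0 0;0 1.5 0 0 0'; python3 f.py
```

```text
clock: 19.92
tool_pos: [0.5645, 0.0674, 0.0573]
orientation: [0.992, 0.129, 0.008, -0.005]
ft_force: [-0.7, 4.1, 0.5]
width: 0.0002
a 230.7 b 3.3 z 57.3 yaw 14.9 Fy(stop) 4.2 [-0.7  4.1  0.5] 19.925
```

```bash
python3 -m pendant '0 1.5 0 0 0;0 1.5 0 0 0'; python3 f.py
```

```text
clock: 20.18
tool_pos: [0.5653, 0.0642, 0.0573]
orientation: [0.992, 0.129, 0.008, -0.005]
ft_force: [-0.3, 4.4, 1.4]
width: -0.0001
a 227.4 b 3.2 z 57.3 yaw 14.8 Fy(stop) 4.3 [-0.3  4.4  1.4] 20.175
```

```bash
python3 -m pendant '0 1.4 0 0 0'; python3 f.py
```

```text
clock: 20.3
tool_pos: [0.5658, 0.0626, 0.0573]
orientation: [0.992, 0.129, 0.008, -0.005]
ft_force: [-0.4, 3.5, -0.6]
width: -0.0001
a 225.8 b 3.3 z 57.3 yaw 14.8 Fy(stop) 3.5 [-0.4  3.5 -0.6] 20.3
```

```bash
python3 -m pendant '0 1.4 0 0 0'; python3 f.py
```

```text
clock: 20.42
tool_pos: [0.5661, 0.0614, 0.0573]
orientation: [0.992, 0.129, 0.008, -0.005]
ft_force: [-1.9, 9.5, 1.5]
width: 0.0
a 224.5 b 3.3 z 57.3 yaw 14.8 Fy(stop) 9.6 [-1.9  9.5  1.5] 20.425
```

```bash
python3 -m pendant '0 1.4 0 0 0'; python3 f.py
```

```text
clock: 20.55
tool_pos: [0.5661, 0.0613, 0.0573]
orientation: [0.992, 0.13, 0.008, -0.006]
ft_force: [-3.2, 12.2, 2.3]
width: 0.0002
a 224.4 b 3.2 z 57.3 yaw 14.9 Fy(stop) 12.6 [-3.2 12.2  2.3] 20.55
```

The bar stopped with force rising to 12 N, so the pin is holding it. I back off and check the pin's height.

```bash
python3 -m pendant '0 -4 0 0 0;0 -12 0 0 0;0 0 -45 0 0;0 0 -45 0 0;0 0 -45 0 0;0 0 -40 0 0;0 50 0 0 0;0 50 0 0 0;0 45 0 0 0;0 20 0 0 0;0 0 0 0 0;0 0 0 0 0'; cat > g.py <<'E'
from sh2 import *
m=(d>0)&(np.hypot(P[...,0]-.6203,P[...,1]+.1565)<.025)&(P[...,2]>.12)&(P[...,2]<.215)
t=np.percentile(P[m][:,2],97);k=m&(P[...,2]>t-.004)
print('pin top z',t,'n',k.sum(),np.median(P[k],0),cv2.minAreaRect((P[k][:,:2]*1000).astype(np.float32)))
for nm in ('loop_bow','pin_grip'):
    for r in mark_of('wrist',nm)[:1]: print(nm,r,pt('wrist',d,*r['uv']))
m=(d>0)&(P[...,2]>.1)&(P[...,2]<.118)&(np.hypot(P[...,0]-.6203,P[...,1]+.1565)<.12)&(P[...,1]<-.17)
if m.sum()>20: print('loop',m.sum(),np.median(P[m][:,2]),cv2.minAreaRect((P[m][:,:2]*1000).astype(np.float32)))
E
python3 g.py; python3 f.py
```

```text
clock: 22.05
tool_pos: [0.6021, -0.0858, 0.2378]
orientation: [0.991, 0.131, 0.008, -0.002]
ft_force: [-0.1, 0.9, -0.5]
width: -0.0001
tcp [ 0.6022 -0.0856  0.2379] toolz [ 0.0145  0.0058 -0.9999] F [0.7221 1.1219 0.6575]
tz -0.032 n146 x 11.91 y -7.46 7.67 mid 0.10
tz -0.028 n204 x 11.82 y -9.71 10.02 mid 0.15
tz -0.024 n182 x 11.88 y -9.84 9.56 mid -0.14
tz -0.020 n156 x 11.82 y -9.90 9.81 mid -0.05
tz -0.016 n159 x 11.85 y -9.78 9.53 mid -0.12
tz -0.012 n140 x 11.79 y -9.95 9.84 mid -0.06
tz -0.008 n111 x 11.83 y -9.75 9.46 mid -0.15
tz -0.004 n22 x 11.90 y -5.02 7.18 mid 1.08
boss [308 173  17  30 331] ((618.2498168945312, -147.77359008789062), (30.18042755126953, 15.75704288482666), 14.471922874450684) in tool x [-17.3173  12.1186] y [56.6067 71.3276]
pin top z 0.15482754899894688 n 459 [ 0.6207 -0.1547  0.1537] ((620.3778076171875, -155.1602783203125), (17.892486572265625, 18.22818374633789), 15.088212013244629)
loop_bow {'uv': [405.2, 192.3], 'p': 0.79} [ 0.6393 -0.2273  0.1123]
pin_grip {'uv': [339.1, 199.2], 'p': 0.9} [ 0.6245 -0.1529  0.1544]
loop 622 0.11177910230303609 ((633.5165405273438, -202.6932830810547), (47.31127166748047, 56.306968688964844), 15.536648750305176)
a 73.1 b 0.7 z 238.0 yaw 15.1 Fy(stop) 0.4 [-0.8  0.2 -0.2] 22.2
```

The pin top is at 0.154, down from 0.198 (fully seated would be 0.153), so it dropped in. I press it gently with the closed fingers.

```bash
python3 -m pendant '-0.5 40 0 0 0;0 33 0 0 0;0 0 30 0 0;0 0 30 0 0;0 0 10 0 0;0 0 0 0 0'; python3 f.py
```

```text
clock: 22.95
tool_pos: [0.6234, -0.1528, 0.1682]
orientation: [0.991, 0.134, 0.009, -0.001]
ft_force: [-0.1, 0.2, 0.2]
width: -0.0001
a 2.8 b 3.9 z 168.2 yaw 15.4 Fy(stop) 0.3 [-0.1  0.2  0.2] 22.95
```

```bash
python3 -m pendant '-4 2 5 0 0;0 0 5 0 0;0 0 3 0 0;0 0 1 0 0'; python3 f.py
```

```text
clock: 23.45
tool_pos: [0.6215, -0.1559, 0.1562]
orientation: [0.991, 0.135, 0.011, -0.0]
ft_force: [-0.6, -0.0, -0.1]
width: -0.0001
a 0.3 b 1.3 z 156.2 yaw 15.5 Fy(stop) 0.1 [-0.6 -0.  -0.1] 23.45
```

```bash
python3 -m pendant '0 0 1.5 0 0'; python3 f.py
```

```text
clock: 23.58
tool_pos: [0.6217, -0.1559, 0.1548]
orientation: [0.991, 0.135, 0.011, -0.0]
ft_force: [-0.9, -0.1, 0.0]
width: 0.0002
a 0.2 b 1.5 z 154.8 yaw 15.5 Fy(stop) 0.1 [-0.9 -0.1  0. ] 23.575
```

```bash
python3 -m pendant '0 0 1.5 0 0'; python3 f.py
```

```text
clock: 23.7
tool_pos: [0.6218, -0.156, 0.1533]
orientation: [0.991, 0.135, 0.011, -0.0]
ft_force: [-0.4, 0.1, 5.6]
width: -0.0005
a 0.2 b 1.6 z 153.3 yaw 15.5 Fy(stop) 0.2 [-0.4  0.1  5.6] 23.7
```

```bash
python3 -m pendant '0 0 1 0 0'; python3 f.py
```

```text
clock: 23.82
tool_pos: [0.6223, -0.1563, 0.1531]
orientation: [0.991, 0.135, 0.012, 0.0]
ft_force: [-2.2, -0.8, 10.7]
width: 0.0
a -0.3 b 1.9 z 153.1 yaw 15.5 Fy(stop) -0.2 [-2.2 -0.8 10.7] 23.825
```

Bedded at 0.153 with 10.7 N. Now I lift, turn 90° so the gripper is narrow towards the pin, and get above the bow.

```bash
python3 -m pendant '0 0 -20 0 0;0 0 -30 0 0;-1 40 0 0 0;-1 40 0 0 0;0 0 0 -0.18 0;0 0 0 -0.18 0;0 0 0 -0.18 0;0 0 0 -0.18 0;0 0 0 -0.18 0;0 0 0 -0.18 0;0 0 0 -0.18 0;0 0 0 -0.18 0'; python3 -m pendant '0 0 0 -0.12 0;0 0 0 0 0;0 0 0 0 0';python3 f.py; python3 - <<'E'
from sh2 import *
e=np.array([-np.sin(np.radians(14.8)),np.cos(np.radians(14.8))]);r=P[...,:2]-np.array([.6203,-.1565]);a=r@e;b=r@np.array([e[1],-e[0]])
m=(d>0)&(abs(b)<.008)&(a<-.055)&(a>-.09)&(P[...,2]>.095)&(P[...,2]<.125)
print('bow',m.sum(),a[m].min(),a[m].max(),np.percentile(P[...,2][m],(5,50,95)))
m=(d>0)&(np.hypot(a,b)<.012)&(P[...,2]>.14)&(P[...,2]<.17);print('pin top',m.sum(),np.percentile(P[...,2][m],(50,90)) if m.any() else '')
E
```

```text
clock: 25.32
tool_pos: [0.6413, -0.2368, 0.2042]
orientation: [0.639, 0.77, 0.008, 0.008]
ft_force: [0.5, -0.1, 0.2]
width: 0.0001
clock: 25.7
tool_pos: [0.6413, -0.2368, 0.204]
orientation: [0.591, 0.807, 0.008, 0.008]
ft_force: [-0.2, -0.0, -0.4]
width: 0.0003
a -83.0 b -0.2 z 204.0 yaw 107.6 Fy(stop) 0.0 [-0.2 -0.  -0.4] 25.7
tcp [ 0.6413 -0.2368  0.2039] toolz [ 0.0227  0.0029 -0.9997] F [-0.1592  0.2331  1.1102]
tz -0.032 n145 x 9.94 y -6.42 7.84 mid 0.71
tz -0.028 n195 x 9.73 y -10.00 9.86 mid -0.07
tz -0.024 n185 x 9.78 y -9.85 9.78 mid -0.04
tz -0.020 n164 x 9.82 y -9.86 9.95 mid 0.05
tz -0.016 n153 x 9.79 y -9.75 9.48 mid -0.13
tz -0.012 n143 x 9.84 y -9.91 9.92 mid 0.00
tz -0.008 n109 x 9.90 y -9.02 9.75 mid 0.36
tz -0.004 n25 x 9.83 y -4.69 6.89 mid 1.10
boss [236  97  37  18 387] ((622.30810546875, -165.32760620117188), (29.948238372802734, 12.545557022094727), 15.013714790344238) in tool x [67.723  81.0108] y [-13.7197  15.889 ]
bow 102 -0.07683048026674603 -0.07217699693264908 [0.11   0.1115 0.1129]
pin top 854 [0.1536 0.1546]
```

```bash
python3 -m pendant '3.5 0 0 0.05 0;0 -0.7 30 0 0;0 -0.7 30 0 0;0 -0.5 20 0 0;0 0 4 0 0;0 0 0 0 0'; python3 f.py
```

```text
clock: 26.5
tool_pos: [0.6412, -0.234, 0.119]
orientation: [0.615, 0.789, 0.008, 0.009]
ft_force: [1.2, -0.1, -0.1]
width: -0.0002
a -80.3 b 0.4 z 119.0 yaw 104.1 Fy(stop) -0.4 [ 1.2 -0.1 -0.1] 26.5
```

```bash
python3 -m pendant '0 0 5 0 0;0 0 3 0 0;0.1 -0.1 3.7 0 0;0.3 -0.1 3.7 0 0;0.5 -0.1 3.7 0 0;0.6 -0.1 3.7 0 0'; python3 f.py
```

```text
clock: 27.25
tool_pos: [0.6433, -0.2343, 0.0985]
orientation: [0.615, 0.788, 0.009, 0.013]
ft_force: [0.5, -1.7, 2.4]
width: 0.0
a -81.0 b 2.4 z 98.5 yaw 104.0 Fy(stop) -1.8 [ 0.5 -1.7  2.4] 27.25
```

```bash
python3 -m pendant '2 -0.6 3.5 0 0;2.2 -0.5 3.5 0 0;1.8 -0.3 3.5 0 0;1.8 -0.3 3.5 0 0;1.8 -0.3 3.5 0 0'; python3 f.py
```

```text
clock: 27.88
tool_pos: [0.6392, -0.2247, 0.0793]
orientation: [0.615, 0.788, 0.009, 0.012]
ft_force: [0.7, -0.1, 1.6]
width: 0.0003
a -70.8 b 0.9 z 79.3 yaw 104.0 Fy(stop) -0.3 [ 0.7 -0.1  1.6] 27.875
```

```bash
python3 -m pendant '1.3 -0.3 3.2 0 0;1.5 -0.3 3.2 0 0;1.8 -0.2 3.2 0 0;2 -0.2 3.2 0 0;2.2 -0.2 3 0 0'; python3 f.py
```

```text
clock: 28.5
tool_pos: [0.6356, -0.2149, 0.0618]
orientation: [0.615, 0.788, 0.009, 0.011]
ft_force: [-0.1, 1.2, 1.7]
width: -0.0003
a -60.4 b -0.1 z 61.8 yaw 104.1 Fy(stop) 1.2 [-0.1  1.2  1.7] 28.5
```

```bash
python3 -m pendant '2 -0.1 3 0 0;1.8 -0.1 3 0 0;0 0 0 0 0'; python3 f.py
```

```text
clock: 28.88
tool_pos: [0.6341, -0.2107, 0.0547]
orientation: [0.615, 0.788, 0.009, 0.011]
ft_force: [-0.3, 0.2, 0.9]
width: -0.0002
a -56.0 b -0.5 z 54.7 yaw 104.1 Fy(stop) 0.3 [-0.3  0.2  0.9] 28.875
```

The force has vanished, so the loop has probably snapped over. I retract outward and up, then look.

```bash
python3 -m pendant '-20 0 0 0 0;-25 0 -5 0 0;0 0 -40 0 0;0 0 -45 0 0;0 0 -45 0 0;0 0 -20 0 0;0 0 0 0 0;0 0 0 0 0'; python3 g.py | tail -5; python3 - <<'E'
from h import *
im,d=grab_frame('wrist');ims,_=grab_frame('side')
u,v=[int(x) for x in proj('wrist',[.62,-.16,.1])]
print(u,v)
a=cv2.resize(im,(512,384));u,v=[int(x) for x in proj('side',[.62,-.157,.1])]
b=cv2.resize(ims[v-40:v+40,u-40:u+40],(288,288),interpolation=cv2.INTER_CUBIC)
o=np.zeros((384,800,3),np.uint8);o[:,:512]=a;o[:288,512:]=b;cv2.imwrite('pics/w6.png',o)
for c in ('wrist','side'):
    for n in ('loop_bow','pin_grip','pin_seat'):
        for m in mark_of(c,n)[:2]: print(c,n,m)
E
```

```text
clock: 29.88
tool_pos: [0.6417, -0.2648, 0.214]
orientation: [0.617, 0.787, 0.008, 0.012]
ft_force: [-0.5, 0.1, -0.6]
width: 0.0004
tz -0.008 n116 x 9.98 y -9.75 9.53 mid -0.11
tz -0.004 n18 x 9.94 y -4.25 7.05 mid 1.40
boss [237  61  37  19 474] ((622.3507080078125, -164.83787536621094), (30.055809020996094, 13.947203636169434), 13.936638832092285) in tool x [ 95.8291 109.4991] y [-12.9328  16.8696]
pin top z 0.15482907211101624 n 874 [ 0.6201 -0.1565  0.1535] ((620.097900390625, -156.31195068359375), (17.46392822265625, 18.11530303955078), 14.387694358825684)
pin_grip {'uv': [255.8, 45.9], 'p': 0.59} [ 0.6191 -0.1576  0.1539]
253 63
wrist loop_bow {'uv': [34.2, 110.4], 'p': 0.27}
wrist pin_grip {'uv': [256.7, 49.3], 'p': 0.77}
wrist pin_seat {'uv': [255.2, 60.1], 'p': 0.64}
side loop_bow {'uv': [239.7, 190.1], 'p': 0.6}
side loop_bow {'uv': [195.1, 325.4], 'p': 0.49}
side pin_grip {'uv': [220.9, 322.0], 'p': 0.67}
side pin_grip {'uv': [242.3, 159.4], 'p': 0.58}
side pin_seat {'uv': [307.5, 347.4], 'p': 0.8}
side pin_seat {'uv': [219.3, 329.8], 'p': 0.64}
```

View pics/w6.png

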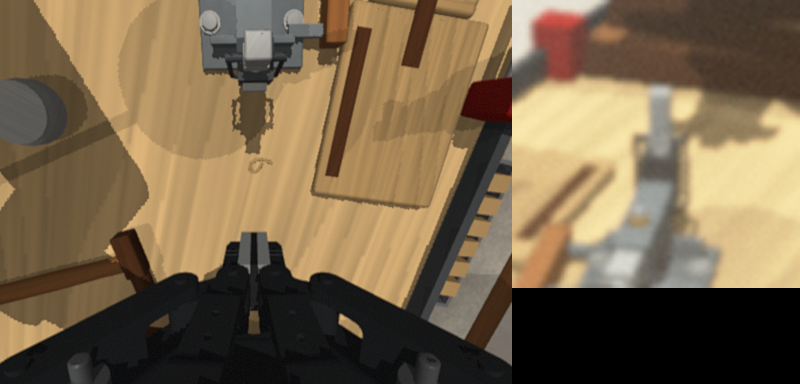

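```bash
python3 - <<'E'
from sh2 import *
e=np.array([-np.sin(np.radians(14.8)),np.cos(np.radians(14.8))]);r=P[...,:2]-np.array([.6203,-.1565]);a=r@e;b=r@np.array([e[1],-e[0]]);z=P[...,2]
m=(d>0)&(abs(abs(b)-.022)<.004)&(a>-.09)&(a<.012)
for lo in np.arange(.03,.125,.01):
    k=m&(z>lo)&(z<lo+.01)
    if k.sum()>2: print('%.3f n%d a min %.4f med %.4f'%(lo,k.sum(),a[k].min(),np.median(a[k])))
k=(d>0)&(abs(b)<.009)&(z>.066)&(z<.076)&(a<-.01);print('bar end a',a[k].min() if k.any() else '')
k=(d>0)&(abs(b)<.009)&(z>.02)&(z<.06)&(a<-.01)&(a>-.09);print('front pts',k.sum(),a[k].min() if k.any() else '')
E
```

```text
tcp [ 0.6419 -0.2641  0.2149] toolz [ 0.0298 -0.003  -0.9996] F [ 0.2393 -0.1188  0.2576]
tz -0.032 n147 x 9.97 y -7.10 7.87 mid 0.38
tz -0.028 n195 x 9.82 y -9.80 9.63 mid -0.09
tz -0.024 n175 x 9.84 y -9.75 9.81 mid 0.03
tz -0.020 n163 x 9.86 y -9.66 10.17 mid 0.25
tz -0.016 n158 x 9.80 y -9.95 9.88 mid -0.03
tz -0.012 n144 x 9.86 y -9.78 9.90 mid 0.06
tz -0.008 n109 x 9.95 y -9.55 9.64 mid 0.05
tz -0.004 n24 x 9.89 y -5.14 6.59 mid 0.72
boss [236  62  37  19 457] ((622.0882568359375, -164.96380615234375), (29.782943725585938, 13.85941219329834), 14.33335018157959) in tool x [ 95.3029 108.8513] y [-13.0402  16.091 ]
0.040 n27 a min -0.0086 med -0.0071
0.050 n21 a min -0.0077 med -0.0067
0.060 n27 a min -0.0065 med -0.0057
0.070 n24 a min -0.0057 med -0.0047
0.080 n32 a min -0.0049 med -0.0037
0.090 n31 a min -0.0040 med -0.0028
0.100 n23 a min -0.0032 med -0.0025
0.110 n126 a min -0.0031 med -0.0001
bar end a -0.02196382014413773
front pts 18 -0.021969446512019004
```

The arms slope about 0.09 (shut would be 0.10), the bar end stands 22.0 mm from the hole, so 6 mm out, and the collar is bedded. I hand in.

```bash
python3 -c "
from workcell import *
print(finish_job())"
```

```text
the job is handed in; nothing more can be done
None
```

The length stop is locked: the hitch pin is through the bar, its collar is on the sleeve's boss and its loop is shut. I handed the job in at about 30 s, with the gripper clear of everything.

**What I did:** I took the hitch pin from the middle block hole and stood it in the guide hole with its loop towards the bar's plain end. I slid the foot in at about 12 mm/s until the pin dropped and held the bar; the force rose to about 12 N and I stopped. I pressed the collar down with about 11 N, then swung the loop past centre until it snapped shut.

**Last checks, all from the wrist camera:**

| Check | Measured | Should be |
|---|---|---|
| Pin top height | 153.5 mm | 153 mm |
| Bar end from the hole | 22.0 mm (6 mm out of the sleeve) | 22 mm |
| Loop arms | hang within about 1° of shut | shut |

**What went wrong:**
- **First insertion:** my first try at the guide hole missed by about 5 mm, and the tip pressed on the boss with up to 32 N. I had measured the pin from a picture taken while the arm was still settling. I re-measured, and the pin then went in without force.
- **Not measured:** I did not re-measure the plain pins or the other things on the bench at the end. I never touched them knowingly, and those in the last pictures looked undisturbed.

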